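Stepped stack of sorting bins in a salvage workshop

TASK

Build a stepped stack on the plain plywood bin that is screwed to the counter: set the blue bin on its rim, in line with it but shifted 40 mm away from its green end so that the green-end pocket stays open, and then set the yellow bin on the blue one, shifted back 40 mm the other way, so that it sits straight above the bottom bin. Set each bin down level without dropping it, let go, and leave the red bin where it is.

Things in the scene. Friction and masses are not known exactly. Their poses are not given: they have to be found in the camera images.
- bottom_bin: the bottom bin: plain plywood open bin, its last 40 mm at one end painted green, fixed to the counter. 160 mm long (x axis), 56 wide (y), 40 high; walls 6 thick, all rims level at 40 mm; cross partitions 40 mm either side of the middle. Origin at the centre of its underside, on the counter; +x points along its length to the green end, z up.
- blue_center (a point): the blue bin: loose open wooden bin with blue walls, metal bits low inside. 160 mm long (x axis), 56 wide (y), 40 high, walls 6 thick, flat underside; two cross partitions 40 mm either side of the middle; both ends alike. This point is its centre, 20 mm above its underside; z up. 0.2 to 0.42 kg. Stands on the counter; grip it from above across its width at mid-length.
- yellow_center (a point): the yellow bin: loose open wooden bin with yellow walls, metal bits low inside. 160 mm long (x axis), 56 wide (y), 40 high, walls 6 thick, flat underside; two cross partitions 40 mm either side of the middle; both ends alike. This point is its centre, 20 mm above its underside; z up. 0.2 to 0.42 kg. Stands on the counter; grip it from above across its width at mid-length.
- red_center (a point): the red bin: loose open wooden bin with red walls, metal bits low inside. 160 mm long (x axis), 56 wide (y), 40 high, walls 6 thick, flat underside; two cross partitions 40 mm either side of the middle; both ends alike. This point is its centre, 20 mm above its underside; z up. 0.2 to 0.42 kg. A bystander of the same shape, to be left alone.
There are look-alikes about, which are no part of the job. What is meant by the part that bears blue_center is not turquoise, and is the larger of those in its own colour.

How it is judged (in metres and radians):
On the way, in this order (a step that is already met when the one before it is completed fails the run):
1. the blue bin rests on the bottom bin, shifted away from the green end, and is let go (x of blue_center in the frame of bottom_bin between -0.058 and -0.022 m and y of blue_center in the frame of bottom_bin between -0.015 and 0.015 m and z of blue_center in the frame of bottom_bin between 0.054 and 0.066 m and angle between the x axis of blue_center and the x axis of bottom_bin, either way round below 0.21 rad and angle between blue_center's own z axis and vertical below 0.1 rad and contact force between the fingers and blue_bin below 0.1 N and linear speed of blue_bin below 0.03 m/s), for 0.2 s.
2. the yellow bin rests on the blue bin, straight above the bottom bin, and is let go (x of yellow_center in the frame of bottom_bin between -0.018 and 0.018 m and y of yellow_center in the frame of bottom_bin between -0.015 and 0.015 m and z of yellow_center in the frame of bottom_bin between 0.094 and 0.106 m and angle between the x axis of yellow_center and the x axis of bottom_bin, either way round below 0.21 rad and angle between yellow_center's own z axis and vertical below 0.1 rad and contact force between the fingers and yellow_bin below 0.1 N and linear speed of yellow_bin below 0.03 m/s), for 0.2 s.
At the end, for the whole second after the job is handed in: Both bins level, released and still, in line with the bottom bin (12 deg, either way round, 15 mm sideways, 6 mm in height): blue on its rim, centre 40 +-18 mm from its centre away from the green end; yellow on blue, straight above the bottom bin +-18 mm, centres 20 mm or more apart (all of step 1 and all of step 2 and horizontal distance between blue_center and yellow_center above 0.02 m); the robot touches nothing.
It fails at once if the red bin is moved more than 30 mm (distance of red_center from where it was at the start of the episode above 0.03 m).
It fails at once if the blue bin is dropped (falls free faster than 0.7 m/s, about 25 mm) (linear speed of blue_bin above 0.7 m/s and contact force between the fingers and blue_bin below 0.1 N).
It fails at once if the yellow bin is dropped (falls free faster than 0.7 m/s, about 25 mm) (linear speed of yellow_bin above 0.7 m/s and contact force between the fingers and yellow_bin below 0.1 N).
It also fails if it takes over 67 s, if anything falls off the work surface, if the arm or the gripper's body presses on something with over 40 N, if the wrist force passes 120 N, or if a joint passes its speed limit or range.

ROBOT

A 6-joint arm with a two-finger parallel gripper is mounted at the origin on the work surface. World frame = base frame: x ahead of the robot, y to its left, z up, the work surface at z = 0. Lengths are in mm, angles in degrees, forces in N, time in s.
With the tool pointing down it reaches from about 350 to 850 mm from the base axis. Payload 8.1 kg.
Tool frame: the origin (TCP) lies on the front face of the gripper's body, between the roots of the fingers; the fingertips stand r.finger_overhang ahead of it and the grasp point (between the pads) lies 54 mm ahead of it (r.finger_overhang is the distance from the TCP to the fingertips, in mm); y points along the fingers, z is the direction in which the jaws open and shut, and the axes are right-handed (so a half turn about y gives the same grasp; the last joint's range is limited). The gripper opens to 85 mm and grips with 20 to 120 N. Pads are 22 mm wide; open, the fingers measure 114 mm over their backs; the gripper's body (76 mm by 85 mm) begins 54 mm behind the grasp point. The pads swing forward as they close: fully open they stand 13 mm farther back than shut.
Start: joints at [-70.554, 7.471, 85.268, -0, 87.261, -4.893], TCP at [247.303, -546.669, 303.892] pointing down, gripper open.
Joint ranges: [-169.43, 169.43], [-51.17, 129.36], [1.28, 143.12], [-76.62, 256.62], [0, 156.53], [-152.29, 152.29]. Speed limits (degrees/s): [136.94, 136.94, 159.86, 180, 180, 180].

INTERFACE

Orientations are given as [roll, pitch, yaw] about the fixed x, y, z axes, in that order (R = Rz(yaw) Ry(pitch) Rx(roll)).
In Python, from bench import r gives the robot as it stands. The module is installed in compiled form; this text tells all that it offers.
- The arm moves only by the tool arm_command, never from a script. Its argument "increments" is a list of rows, each a list of 6 numbers: the shift along the tool's x, y, z in m, then the turn, a rotation vector about the tool's x, y, z in rad. In form: [[tx, ty, tz, wx, wy, wz], ...]. A call has exactly 10 rows; each row is the pose to reach, as a shift and turn from the pose commanded when the call began, along the tool's axes at that moment; what a row does not reach only later rows make up. A row lasts 1/8 s, in which the tool goes at most 62.5 mm and 10.7 degrees, less where a joint would pass 70% of its speed; a pose out of reach is approached as far as the arm can. A call with a gripper value outside its range is refused whole. "jaw" is the gripper's target within -1 to 1 (shut at 1, half-way at 0, fully open at -1), set as the call begins (left out, the last holds). The fingers move at their own pace and stop on an object; "force" is the grip in N (left out, the last holds). Time passes only in rows, so rows that repeat a pose let the fingers close, or fill a call up. It gives the time, the measured TCP pose, the force and the opening at its end, in the units of the state.
- r.sense(): the state, without advancing time (a new reading comes with each control period).
- r.snapshot(name): name is "scene" or "top" or "wrist"; returns the picture (400x640x3 uint8, red, green, blue); there is no depth.
- r.camera_model(name): a dict with "intrinsics" (3x3 intrinsics, pixels), "distortion" ([k1, k2, p1, p2, k3] as OpenCV has them; the pictures are not rectified), "cam_to_world" (4x4, takes a point from camera to world coordinates). Camera axes: x right, y down, z forward; pixel columns grow to the right and rows downward; lengths in mm; the calibration is good to about 2 mm. A picture is of the moment at which its call begins: read the wrist's pose just before it. camera_model takes no time and is no camera call; for the wrist camera it gives the pose at the moment of the call.
- r.hand_in(): hands the job in, once; it reports no verdict.
Trained networks look in the newest picture that a camera, given by its name, has taken for a name from the list of things; names that differ only in an ending like _2 or _b are one class to them, and where a whole thing is asked for, a point or a joint stands for the part that bears it (a point fixed in the world has none). Each returns a list of dicts, best first, with "conf" (0 to 1); they miss things now and then, are a little off and sometimes report something else, mostly with a low value. They report only what shows in the picture. A call takes as long as a camera call. They do not tell look-alikes from the thing itself.
- r.trace(camera, target): "mask" (400x640 bool, what is visible of it) and "position" ([column, row] in pixels, amid what is visible of it).
- r.spot_point(camera, target): "position" ([column, row] in pixels: a listed point, or the origin of a listed thing).
The state is a dict: "time": time; "joint_pos": joint angles; "qd": joint speeds; "joint_efforts": joint torques, N m; "tool_pos": TCP position; "tcp_rot": TCP orientation; "ft_force": force on the tool from outside, world axes, zero at the start; "wrist_torque": the same for the moment, N m; "finger_gap": finger opening in mm.
Only numpy, scipy, OpenCV 4.12 (cv2) and the standard library are available. Lean on these libraries where they do the work, as an engineer would, in place of code of your own. Each camera call takes 0.05 s, during which the arm holds its last target.

## Working session

There is one attempt and no reset: what is moved stays moved. The work goes in short steps, Python scripts to look and compute and a tool call to move; the robot and the scene stay as the last step left them, time stands still between calls to the robot, and variables do not carry over. Pictures are saved under pics/ and viewed, and the job is handed in when it is done.

Besides the shell and the picture viewer there is one more tool, called after "Emit:" as name(argument=value, ...), one argument or row to a line, values as JSON. arm_command: Moves the arm, as the interface text tells. Its arguments: {"type":"object","properties":{"increments":{"type":"array","items":{"type":"array","items":{"type":"number"}}},"jaw":{"type":"number"},"force":{"type":"number"}},"required":["increments"]}

```bash
mkdir -p pics; ls
python3 - <<'E'
from bench import r
import cv2
print(r.sense(), r.finger_overhang)
for n in ["scene","top","wrist"]:
    im=r.snapshot(n); cv2.imwrite(f"pics/{n}0.png",im[:,:,::-1])
    c=r.camera_model(n); print(n,c)
E
```

```text
pics
{'time': 0.0, 'joint_pos': array([-7.05534277e+01,  7.51551231e+00,  8.53303908e+01, -4.54282877e-04,
        8.72621250e+01, -4.89362904e+00]), 'qd': array([ 0.09410256, -0.0155379 , -0.03582941, -0.08217322, -0.04947323,
       -0.040534  ]), 'joint_efforts': array([ 8.03600506e-04, -5.69404221e+01, -5.00556779e+01,  2.33882008e-05,
        1.48987159e-02,  1.56450772e-07]), 'tool_pos': array([ 247.16280191, -546.25990427,  302.82944616]), 'tcp_rot': array([-9.01076730e+01,  8.76338565e-03, -1.55659785e+02]), 'ft_force': array([-0.09373741,  0.45241465, -0.87371983]), 'wrist_torque': array([-0.00298469, -0.0115289 ,  0.01205922]), 'finger_gap': 85.45233847560353} 72.6
scene {'intrinsics': array([[421.5270772 ,   0.        , 310.81342805],
       [  0.        , 421.5270772 , 201.88012269],
       [  0.        ,   0.        ,   1.        ]]), 'distortion': array([0.01464766, 0.        , 0.        , 0.        , 0.        ]), 'cam_to_world': array([[ 6.25324291e-01,  4.22472636e-01, -6.56114626e-01,
         1.22608567e+03],
       [ 7.80364863e-01, -3.39032447e-01,  5.25440463e-0
[... 737 characters left out ...]
 0.00000000e+00,  0.00000000e+00,  0.00000000e+00,
         1.00000000e+00]])}
wrist {'intrinsics': array([[276.91668337,   0.        , 321.96717477],
       [  0.        , 276.91668337, 200.76316948],
       [  0.        ,   0.        ,   1.        ]]), 'distortion': array([-0.00663551,  0.        ,  0.        ,  0.        ,  0.        ]), 'cam_to_world': array([[ 4.11790523e-01, -8.72861308e-01, -2.61804704e-01,
         3.13663190e+02],
       [-9.11277877e-01, -3.94774940e-01, -1.17155356e-01,
        -5.17159209e+02],
       [-1.09355960e-03,  2.86820300e-01, -9.57983778e-01,
         3.72778239e+02],
       [ 0.00000000e+00,  0.00000000e+00,  0.00000000e+00,
         1.00000000e+00]])}
```

View pics/scene0.png

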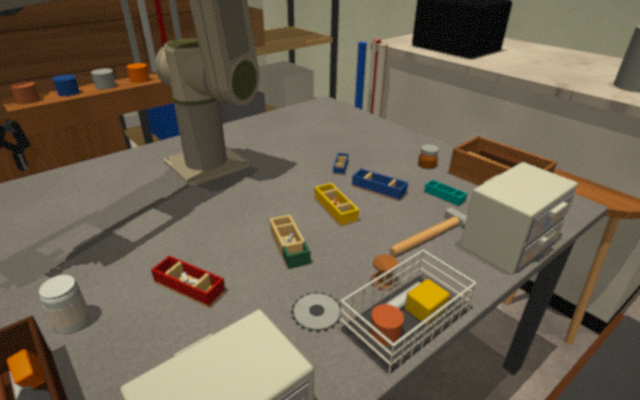

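View pics/top0.png

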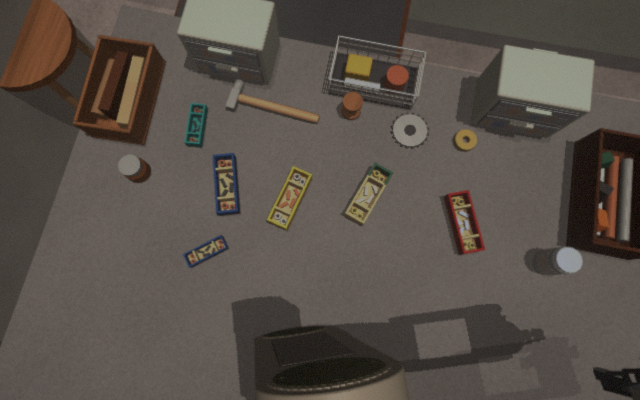

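Run:
```python
from bench import r
import numpy as np
for n in ["top"]:
  for t in ["bottom_bin","blue_center","yellow_center","red_center"]:
    for d in r.trace(n,t): print(n,t,'trace',round(d['conf'],2),d['position'],d['mask'].sum())
    for d in r.spot_point(n,t): print(n,t,'spot',round(d['conf'],2),d['position'])
```

```text
top bottom_bin trace 0.97 [365.9, 193.6] 1305
top bottom_bin trace 0.24 [291.9, 198.4] 1390
top bottom_bin spot 0.58 [366.7, 191.9]
top blue_center trace 0.91 [195.3, 123.9] 788
top blue_center trace 0.67 [228.3, 183.2] 1397
top blue_center trace 0.57 [208.5, 251.7] 682
top blue_center spot 0.89 [193.7, 123.1]
top blue_center spot 0.84 [207.7, 251.6]
top blue_center spot 0.8 [226.8, 185.7]
top blue_center spot 0.2 [290.0, 197.6]
top yellow_center trace 0.56 [291.3, 198.2] 1354
top yellow_center spot 0.84 [292.8, 199.7]
top red_center trace 0.87 [467.4, 220.3] 1647
top red_center spot 0.66 [466.7, 220.4]
```

The top view shows the large blue bin at about (227,184), yellow at (291,198), and plywood at (368,193) with its green end up and right at (381,172). Red is at (466,221). The turquoise one at (196,124) and the small blue one at (207,251) are decoys.

```bash
cat > h.py <<'E'
import numpy as np, cv2
from scipy.optimize import minimize
from bench import r
def proj(c,P):
    T=np.linalg.inv(c['cam_to_world']); q=P@T[:3,:3].T+T[:3,3]
    return cv2.projectPoints(q,np.zeros(3),np.zeros(3),c['intrinsics'],c['distortion'])[0][:,0]
def box(x,y,yaw,z0=0):
    a=np.radians(yaw);c,s=np.cos(a),np.sin(a)
    return np.array([[x+c*u-s*v,y+s*u+c*v,z0+w] for u in(-80,80) for v in(-28,28) for w in(0,40)])
def ray(c,px,z):
    p=cv2.undistortPoints(np.array([[px]],float),c['intrinsics'],c['distortion'])[0,0]
    d=c['cam_to_world'][:3,:3]@[p[0],p[1],1]; o=c['cam_to_world'][:3,3]
    return o+d*(z-o[2])/d[2]
S=4
def sil(c,p,z0):
    h=cv2.convexHull(proj(c,box(*p,z0)).astype(np.float32))
    m=np.zeros((400*S,640*S),np.uint8); cv2.fillConvexPoly(m,((h+0.5)*S).astype(np.int32),1); return m
def fit(obs,p0,z0=0):
    # obs: list (cam, mask)
    ms=[(c,cv2.resize(m.astype(np.uint8),None,fx=S,fy=S,interpolation=cv2.INTER_NEAREST)) for c,m in obs]
    def cost(p):
        t=0
        for c,m in ms:
            s=sil(c,p,z0); t+=1-(s&m).sum()/(s|m).sum()
        return t/len(ms)
    best=None
    for dy in(-20,0,20):
        q=np.array(p0)+[0,0,dy]
        b=minimize(cost,q,method='Nelder-Mead',options=dict(initial_simplex=[q,q+[15,0,0],q+[0,15,0],q+[0,0,10]],xatol=.1,fatol=1e-4))
        if best is None or b.fun<best.fun: best=b
    return best.x,best.fun
E
python3 - <<'E'
from h import *
C={n:r.camera_model(n) for n in("top","scene")}
exp={"bottom_bin":(366,193),"blue_center":(227,184),"yellow_center":(291,198),"red_center":(466,221)}
r.snapshot("scene")
yaw0={"bottom_bin":-30,"blue_center":20,"yellow_center":-15,"red_center":20}
for t,px in exp.items():
    p=ray(C["top"],px,20); O={}
    for n in C:
        e=proj(C[n],p[None])[0]
        L=[d for d in r.trace(n,t) if np.hypot(*(np.array(d['position'])-e))<15]
        if L: O[n]=(C[n],L[0]['mask'])
    for k in list(O)+["both"]:
        o=list(O.values()) if k=="both" else [O[k]]
        print(t,k,*[np.round(v,3) for v in fit(o,[p[0],p[1],yaw0[t]])])
E
```

```text
bottom_bin top [538.871 -45.938 -18.866] 0.04
bottom_bin scene [539.26  -43.636 -19.56 ] 0.033
bottom_bin both [539.191 -45.202 -18.876] 0.046
blue_center top [487.247 331.543  18.717] 0.059
blue_center scene [486.55  336.613  16.872] 0.056
blue_center both [487.601 332.425  18.262] 0.075
yellow_center top [486.052 156.644 -12.536] 0.061
yellow_center scene [483.554 160.93  -12.842] 0.028
yellow_center both [485.067 158.889 -12.998] 0.061
red_center top [ 516.707 -303.597   21.58 ] 0.054
red_center scene [ 514.313 -301.467   22.671] 0.045
red_center both [ 515.438 -302.844   22.182] 0.059
```

```bash
cat >> h.py <<'E'
from scipy.spatial.transform import Rotation as R
def rel(x,y,z,yaw):
    "shift (m) & rotvec in tool axes from measured pose to TCP pose pointing down, tool x at yaw"
    s=r.sense(); a=R.from_euler('xyz',s['tcp_rot'],degrees=True)
    b=R.from_euler('xyz',[-90,0,yaw],degrees=True)
    t=a.inv().apply(np.array([x,y,z])-s['tool_pos'])/1000
    w=(a.inv()*b).as_rotvec()
    print('t',s['time'],'tcp',np.round(s['tool_pos'],1),np.round(s['tcp_rot'],1),'gap',round(s['finger_gap'],1),'F',np.round(s['ft_force'],1))
    print('shift m',np.round(t,4),'rot',np.round(w,4))
E
python3 -c "
from h import *
rel(487.4,332.4,230,-161.7)"
```

```text
t 1.0 tcp [ 247.3 -546.7  303.9] [ -90.     0.  -155.7] gap 85.5 F [0.4 0.  0.7]
shift m [-0.5811  0.0739 -0.702 ] rot [-0.      0.1054 -0.    ]
```

Emit:
arm_command(
  increments=[
    [-0.0116,0,-0.014,0,0,0],
    [-0.0349,0,-0.0421,0,0.005,0],
    [-0.0697,0,-0.0842,0,0.01,0],
    [-0.1046,0,-0.1264,0,0.02,0],
    [-0.1395,0,-0.1685,0,0.03,0],
    [-0.1743,0,-0.2106,0,0.04,0],
    [-0.2092,0,-0.2527,0,0.05,0],
    [-0.2441,0,-0.2948,0,0.06,0],
    [-0.2789,0,-0.337,0,0.07,0],
    [-0.3138,0,-0.3791,0,0.08,0],
  ],
  jaw=-1,
  force=60,
)

```text
time: 2.25
tool_pos: [377.1, -70.3, 304.3]
tcp_rot: [-89.9, 0.1, -160.3]
ft_force: [0.2, 0.3, -0.7]
finger_gap: 85.3
```

```bash
python3 -c "
from h import *
rel(487.4,332.4,230,-161.7)"
```

```text
t 2.25 tcp [377.1 -70.3 304.3] [-8.990e+01  1.000e-01 -1.603e+02] gap 85.3 F [ 0.2  0.3 -0.7]
shift m [-0.2396  0.0742 -0.3419] rot [-0.0009  0.0247 -0.0011]
```

Emit:
arm_command(
  increments=[
    [-0.0315,0,-0.045,0,0.01,0],
    [-0.063,0.01,-0.09,0,0.02,0],
    [-0.0945,0.02,-0.135,0,0.0247,0],
    [-0.126,0.03,-0.18,0,0.0247,0],
    [-0.1575,0.045,-0.225,0,0.0247,0],
    [-0.189,0.06,-0.27,0,0.0247,0],
    [-0.215,0.07,-0.307,0,0.0247,0],
    [-0.23,0.074,-0.328,0,0.0247,0],
    [-0.2396,0.0742,-0.3419,0,0.0247,0],
    [-0.2396,0.0742,-0.3419,0,0.0247,0],
  ],
)

```text
time: 3.5
tool_pos: [487.0, 331.3, 229.9]
tcp_rot: [-90.0, 0.0, -161.6]
ft_force: [-0.3, -0.0, -0.6]
finger_gap: 85.6
```

Run:
```python
from h import *
rel(487.4,332.4,78,-161.7)
c=r.camera_model("wrist"); im=r.snapshot("wrist"); v=im.copy()
L=[d for d in r.trace("wrist","blue_center")]
for d in L: print(d['conf'],d['position'],d['mask'].sum())
d=max(L,key=lambda d:d['mask'].sum())
print(fit([(c,d['mask'])],[487.4,332.4,18.3]))
for p in proj(c,box(487.4,332.4,18.3)): cv2.circle(v,tuple(int(a) for a in p),3,(255,0,255),-1)
cv2.imwrite("pics/w1.png",v[:,:,::-1])
```

```text
t 3.5 tcp [487.  331.3 229.9] [ -90.     0.  -161.6] gap 85.6 F [-0.3 -0.  -0.6]
shift m [-0.0007  0.1519 -0.0009] rot [-0.      0.0015 -0.0001]
0.84 [321.1, 182.4] 9221
0.81 [273.5, 317.2] 2632
0.64 [234.8, 31.4] 3534
(array([488.10519966, 333.17935055,  18.19789701]), np.float64(0.01428734100058271))
```

View pics/w1.png

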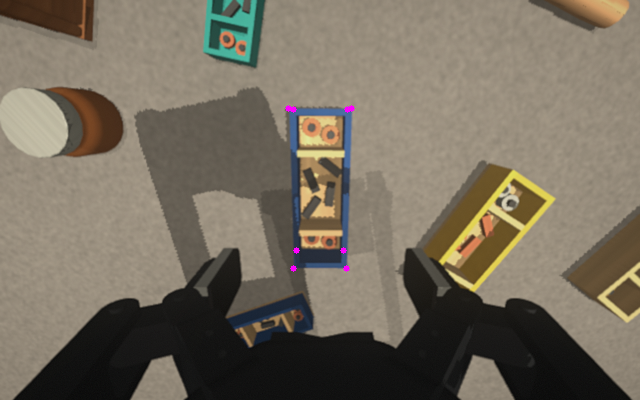

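Emit:
arm_command(
  increments=[
    [-0.0005,0.01,-0.0005,0,0,0],
    [-0.0016,0.03,-0.0014,0,0.0015,0],
    [-0.0016,0.06,-0.0014,0,0.0015,0],
    [-0.0016,0.09,-0.0014,0,0.0015,0],
    [-0.0016,0.115,-0.0014,0,0.0015,0],
    [-0.0016,0.135,-0.0014,0,0.0015,0],
    [-0.0016,0.147,-0.0014,0,0.0015,0],
    [-0.0016,0.152,-0.0014,0,0.0015,0],
    [-0.0016,0.153,-0.0014,0,0.0015,0],
    [-0.0016,0.153,-0.0014,0,0.0015,0],
  ],
)

```text
time: 4.85
tool_pos: [488.6, 333.0, 77.6]
tcp_rot: [-90.0, 0.1, -161.7]
ft_force: [-0.2, 0.5, 0.0]
finger_gap: 85.6
```

Emit:
arm_command(
  increments=[
    [0,0,0,0,0,0],
    [0,0,0,0,0,0],
    [0,0,0,0,0,0],
    [0,0,0,0,0,0],
    [0,0,0,0,0,0],
    [0,0,0,0,0,0],
    [0,0,0,0,0,0],
    [0,0,0,0,0,0],
    [0,0,0,0,0,0],
    [0,0,0,0,0,0],
  ],
  jaw=1,
  force=60,
)

```text
time: 6.1
tool_pos: [488.5, 333.0, 77.6]
tcp_rot: [-90.0, 0.1, -161.7]
ft_force: [-1.4, 0.1, 5.3]
finger_gap: 55.4
```

Emit:
arm_command(
  increments=[
    [0,-0.005,0,0,0,0],
    [0,-0.015,0,0,0,0],
    [0,-0.03,0,0,0,0],
    [0,-0.05,0,0,0,0],
    [0,-0.07,0,0,0,0],
    [0,-0.09,0,0,0,0],
    [0,-0.11,0,0,0,0],
    [0,-0.125,0,0,0,0],
    [0,-0.13,0,0,0,0],
    [0,-0.13,0,0,0,0],
  ],
)

```text
time: 7.35
tool_pos: [488.0, 332.7, 206.7]
tcp_rot: [-90.0, 0.0, -161.7]
ft_force: [0.1, -1.1, -4.4]
finger_gap: 55.0
```

Run:
```python
from h import *
a=np.radians(-18.9); x,y=539.2-40*np.cos(a),-45.2-40*np.sin(a); print(x,y)
rel(x,y,200,161.1)
c=r.camera_model("wrist"); im=r.snapshot("wrist"); cv2.imwrite("pics/w2.png",im[:,:,::-1])
```

```text
501.3565856468982 -32.24330327207403
t 7.35 tcp [488.  332.7 206.7] [ -90.     0.  -161.7] gap 55.0 F [ 0.1 -1.1 -4.4]
shift m [0.1016 0.0067 0.3507] rot [ 0.      0.6485 -0.    ]
```

View pics/w2.png

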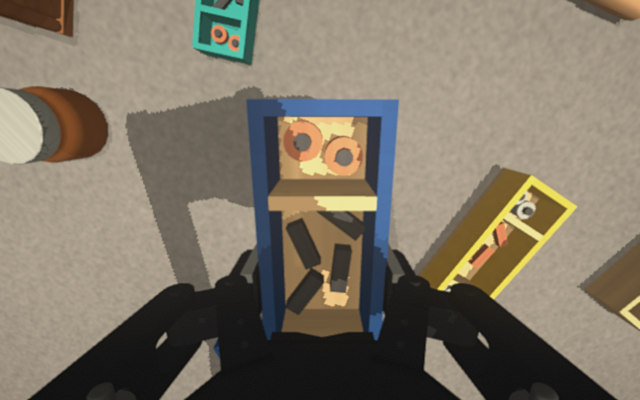

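Emit:
arm_command(
  increments=[
    [0.003,0,0.009,0,0.03,0],
    [0.009,0,0.03,0,0.1,0],
    [0.018,0,0.06,0,0.18,0],
    [0.027,0,0.093,0,0.27,0],
    [0.037,0,0.127,0,0.36,0],
    [0.047,0,0.16,0,0.45,0],
    [0.056,0,0.193,0,0.54,0],
    [0.064,0,0.22,0,0.61,0],
    [0.069,0,0.237,0,0.6485,0],
    [0.069,0,0.237,0,0.6485,0],
  ],
)

```text
time: 8.65
tool_pos: [496.5, 84.5, 206.6]
tcp_rot: [-90.0, -0.0, 160.9]
ft_force: [0.1, 0.3, -4.8]
finger_gap: 55.4
```

Run:
```python
from h import *
c=r.camera_model("wrist"); im=r.snapshot("wrist"); v=im.copy()
L=r.trace("wrist","bottom_bin")
for d in L: print(d['conf'],d['position'],d['mask'].sum()); 
print(fit([(c,L[0]['mask'])],[539.2,-45.2,-18.9]))
for p in proj(c,box(539.2,-45.2,-18.9)): cv2.circle(v,tuple(int(a) for a in p),3,(255,0,255),-1)
cs,_=cv2.findContours(L[0]['mask'].astype(np.uint8),0,2); cv2.drawContours(v,cs,-1,(0,255,0),1)
cv2.imwrite("pics/w3.png",v[:,:,::-1])
rel(501.4,-32.2,200,161.1)
```

```text
0.56 [450.5, 92.4] 16704
(array([540.04123619, -45.77301855, -19.20876301]), np.float64(0.009168845291563366))
t 8.75 tcp [496.6  86.  206.6] [-90.   -0.  161.1] gap 55.3 F [-0.3  0.2 -4.2]
shift m [-0.0429  0.0066  0.1103] rot [ 0.0004 -0.0004  0.0003]
```

View pics/w3.png

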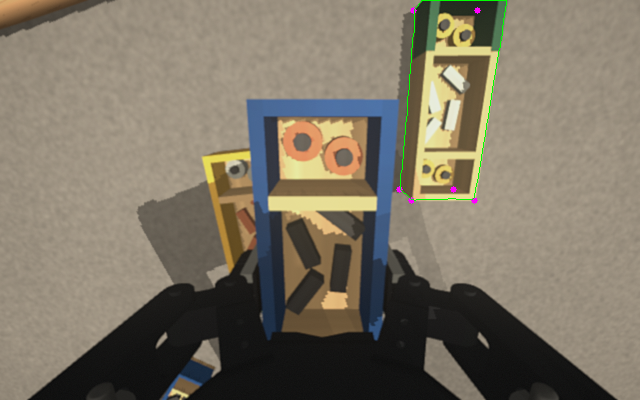

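Emit:
arm_command(
  increments=[
    [-0.002,0,0.005,0,0,0],
    [-0.007,0,0.018,0,0,0],
    [-0.014,0,0.036,0,0,0],
    [-0.021,0,0.055,0,0,0],
    [-0.028,0,0.074,0,0,0],
    [-0.035,0,0.09,0,0,0],
    [-0.04,0.005,0.102,0,0,0],
    [-0.043,0.015,0.109,0,0,0],
    [-0.0435,0.03,0.1104,0,0,0],
    [-0.0435,0.05,0.1104,0,0,0],
  ],
)

```text
time: 10.0
tool_pos: [502.0, -32.3, 155.4]
tcp_rot: [-90.0, -0.0, 161.1]
ft_force: [0.2, 0.2, -4.1]
finger_gap: 55.3
```

Run:
```python
from h import *
rel(501.9,-32.5,117.6,160.9)
```

```text
t 10.0 tcp [502.  -32.3 155.4] [-90.   -0.  161.1] gap 55.3 F [ 0.2  0.2 -4.1]
shift m [0.     0.0378 0.0002] rot [0.0002 0.0036 0.0001]
```

Emit:
arm_command(
  increments=[
    [0,0.006,0,0,0.0036,0],
    [0,0.014,0,0,0.0036,0],
    [0,0.022,0,0,0.0036,0],
    [0,0.028,0,0,0.0036,0],
    [0,0.031,0,0,0.0036,0],
    [0,0.033,0,0,0.0036,0],
    [0,0.034,0,0,0.0036,0],
    [0,0.035,0,0,0.0036,0],
    [0,0.036,0,0,0.0036,0],
    [0,0.0365,0,0,0.0036,0],
  ],
)

```text
time: 11.25
tool_pos: [502.1, -32.5, 120.2]
tcp_rot: [-90.0, 0.0, 160.9]
ft_force: [0.6, -0.3, -4.0]
finger_gap: 55.1
```

Run:
```python
from h import *
rel(501.9,-32.5,117.6,160.9)
im=r.snapshot("scene"); v=cv2.resize(im[190:310,220:380],None,fx=4,fy=4); cv2.imwrite("pics/s3.png",v[:,:,::-1])
```

```text
t 11.25 tcp [502.1 -32.5 120.2] [-90.    0.  160.9] gap 55.1 F [ 0.6 -0.3 -4. ]
shift m [0.0002 0.0026 0.    ] rot [ 0.     -0.0001 -0.    ]
```

View pics/s3.png

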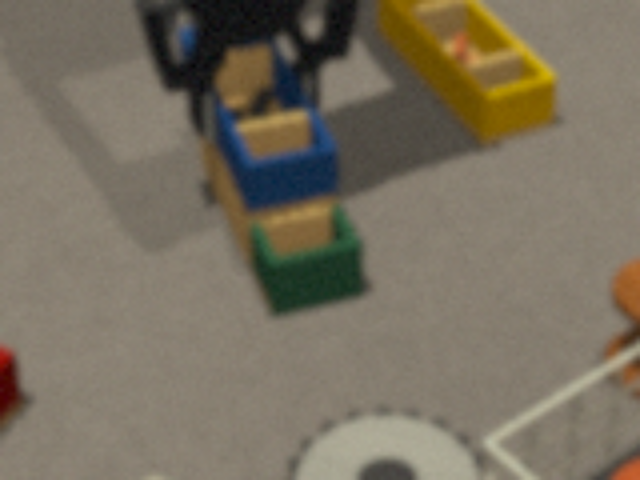

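Blue is lined up over the bottom bin and the green pocket is still open. I'll lower it slowly to contact.

Emit:
arm_command(
  increments=[
    [0,0.0003,0,0,0,0],
    [0,0.0006,0,0,0,0],
    [0,0.0009,0,0,0,0],
    [0,0.0012,0,0,0,0],
    [0,0.0015,0,0,0,0],
    [0,0.0018,0,0,0,0],
    [0,0.002,0,0,0,0],
    [0,0.0022,0,0,0,0],
    [0,0.0024,0,0,0,0],
    [0,0.0025,0,0,0,0],
  ],
)

```text
time: 12.55
tool_pos: [502.1, -32.6, 117.7]
tcp_rot: [-90.0, -0.0, 160.9]
ft_force: [-0.1, 0.0, -3.6]
finger_gap: 55.2
```

Emit:
arm_command(
  increments=[
    [0,0.0002,0,0,0,0],
    [0,0.0004,0,0,0,0],
    [0,0.0006,0,0,0,0],
    [0,0.0008,0,0,0,0],
    [0,0.001,0,0,0,0],
    [0,0.0012,0,0,0,0],
    [0,0.0014,0,0,0,0],
    [0,0.0016,0,0,0,0],
    [0,0.0018,0,0,0,0],
    [0,0.002,0,0,0,0],
  ],
)

```text
time: 13.8
tool_pos: [502.1, -32.6, 117.5]
tcp_rot: [-90.0, -0.0, 160.9]
ft_force: [-14.6, 2.1, 21.0]
finger_gap: 55.1
```

Emit:
arm_command(
  increments=[
    [0,-0.0005,0,0,0,0],
    [0,-0.001,0,0,0,0],
    [0,-0.0014,0,0,0,0],
    [0,-0.0016,0,0,0,0],
    [0,-0.0016,0,0,0,0],
    [0,-0.0016,0,0,0,0],
    [0,-0.0016,0,0,0,0],
    [0,-0.0016,0,0,0,0],
    [0,-0.0016,0,0,0,0],
    [0,-0.0016,0,0,0,0],
  ],
)

```text
time: 15.05
tool_pos: [502.1, -32.6, 117.6]
tcp_rot: [-90.0, -0.0, 160.9]
ft_force: [-5.8, 1.1, 5.2]
finger_gap: 55.1
```

Emit:
arm_command(
  increments=[
    [0,0,0,0,0,0],
    [0,0,0,0,0,0],
    [0,0,0,0,0,0],
    [0,0,0,0,0,0],
    [0,0,0,0,0,0],
    [0,0,0,0,0,0],
    [0,0,0,0,0,0],
    [0,0,0,0,0,0],
    [0,0,0,0,0,0],
    [0,0,0,0,0,0],
  ],
  jaw=-1,
)

```text
time: 16.3
tool_pos: [502.1, -32.5, 117.3]
tcp_rot: [-90.0, -0.0, 160.9]
ft_force: [0.6, -0.2, 0.5]
finger_gap: 85.6
```

Emit:
arm_command(
  increments=[
    [0,-0.003,0,0,0,0],
    [0,-0.01,0,0,0,0],
    [0,-0.02,0,0,0,0],
    [0,-0.04,0,0,0,0],
    [0,-0.06,0,0,0,0],
    [0,-0.08,0,0,0,0],
    [0,-0.1,0,0,0,0],
    [0,-0.115,0,0,0,0],
    [0,-0.12,0,0,0,0],
    [0,-0.12,0,0,0,0],
  ],
)

```text
time: 17.55
tool_pos: [502.1, -32.6, 237.4]
tcp_rot: [-90.0, 0.0, 160.9]
ft_force: [0.3, 0.5, -0.4]
finger_gap: 84.9
```

Run:
```python
from h import *
c=r.camera_model("wrist"); im=r.snapshot("wrist"); v=im.copy()
L=r.trace("wrist","blue_center")
for d in L: print(d['conf'],d['position'],d['mask'].sum()); 
d=max(L,key=lambda d:d['mask'].sum())
print(fit([(c,d['mask'])],[501.9,-32.5,-19],40))
L=r.trace("wrist","bottom_bin")
for d in L: print(d['conf'],d['position'],d['mask'].sum()); 
for p in proj(c,np.vstack([box(501.9,-32.5,-19.1,40),box(539.7,-45.6,-19.1)])): cv2.circle(v,tuple(int(a) for a in p),3,(255,0,255),-1)
cv2.imwrite("pics/w4.png",v[:,:,::-1])
rel(485.5,158,230,167)
```

```text
0.58 [141.5, 384.8] 128
0.56 [320.1, 191.8] 11795
(array([502.18798342, -33.07049328, -19.06028318]), np.float64(0.016457334006564017))
0.81 [321.4, 82.4] 2852
t 17.7 tcp [501.6 -32.5 236.3] [-9.000e+01 -1.000e-01  1.609e+02] gap 85.4 F [-0.3 -0.4 -0. ]
shift m [ 0.0776  0.0064 -0.1747] rot [-0.0002 -0.1066  0.0017]
```

View pics/w4.png

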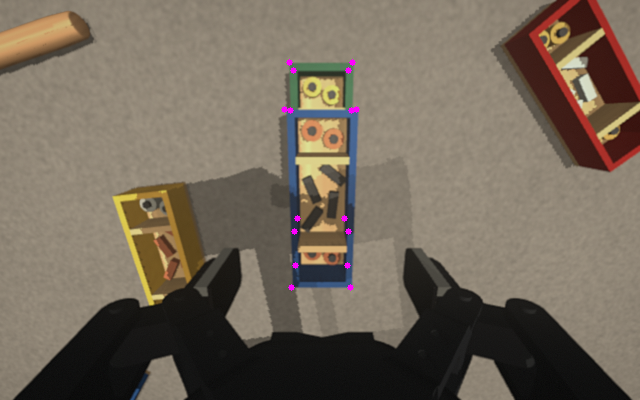

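Blue is resting within about 1 mm of plan, and the green pocket is open at (322,85). Next I'll move to the yellow bin.

Emit:
arm_command(
  increments=[
    [0.003,0,-0.007,0,-0.01,0],
    [0.01,0,-0.022,0,-0.03,0],
    [0.02,0,-0.044,0,-0.05,0],
    [0.032,0,-0.07,0,-0.07,0],
    [0.044,0,-0.098,0,-0.09,0],
    [0.056,0.002,-0.125,0,-0.1066,0],
    [0.067,0.004,-0.15,0,-0.1066,0],
    [0.0745,0.0064,-0.167,0,-0.1066,0],
    [0.0776,0.0064,-0.1747,0,-0.1066,0],
    [0.0776,0.0064,-0.1747,0,-0.1066,0],
  ],
)

```text
time: 18.95
tool_pos: [485.9, 158.2, 230.9]
tcp_rot: [-90.0, -0.0, 167.1]
ft_force: [-0.0, 0.3, 1.6]
finger_gap: 85.6
```

Run:
```python
from h import *
c=r.camera_model("wrist"); im=r.snapshot("wrist"); v=im.copy()
L=r.trace("wrist","yellow_center")
for d in L: print(d['conf'],d['position'],d['mask'].sum()); 
d=max(L,key=lambda d:d['mask'].sum())
p,f=fit([(c,d['mask'])],[485.5,158,-13],0); print(p,f)
for q in proj(c,box(*p)): cv2.circle(v,tuple(int(a) for a in q),3,(255,0,255),-1)
cv2.imwrite("pics/w5.png",v[:,:,::-1])
rel(p[0],p[1],77.5,p[2]+180)
```

```text
0.93 [321.2, 187.1] 9234
[485.3358134  157.87749763 -12.85247049] 0.017828712691705717
t 19.05 tcp [486.1 157.4 231. ] [-90.   0. 167.] gap 85.7 F [-0.4 -0.4 -0.1]
shift m [ 0.0009  0.1535 -0.0003] rot [-0.0003 -0.0029 -0.0002]
```

View pics/w5.png

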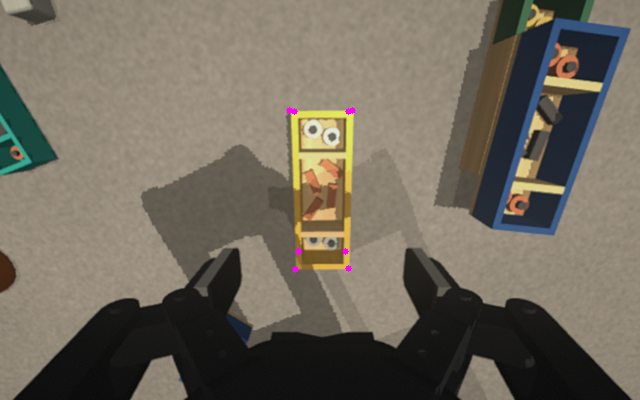

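The yellow bin at (321,187) matches the fit, so I'll descend and grip it.

Emit:
arm_command(
  increments=[
    [0.0005,0.01,0,0,-0.003,0],
    [0.0009,0.03,-0.0003,0,-0.003,0],
    [0.0009,0.06,-0.0003,0,-0.003,0],
    [0.0009,0.09,-0.0003,0,-0.003,0],
    [0.0009,0.115,-0.0003,0,-0.003,0],
    [0.0009,0.135,-0.0003,0,-0.003,0],
    [0.0009,0.147,-0.0003,0,-0.003,0],
    [0.0009,0.1525,-0.0003,0,-0.003,0],
    [0.0009,0.1535,-0.0003,0,-0.003,0],
    [0.0009,0.1535,-0.0003,0,-0.003,0],
  ],
)

```text
time: 20.3
tool_pos: [485.7, 158.5, 78.1]
tcp_rot: [-90.0, 0.1, 167.2]
ft_force: [0.1, 0.5, 0.2]
finger_gap: 85.7
```

Emit:
arm_command(
  increments=[
    [0,0,0,0,0,0],
    [0,0,0,0,0,0],
    [0,0,0,0,0,0],
    [0,0,0,0,0,0],
    [0,0,0,0,0,0],
    [0,0,0,0,0,0],
    [0,0,0,0,0,0],
    [0,0,0,0,0,0],
    [0,0,0,0,0,0],
    [0,0,0,0,0,0],
  ],
  jaw=1,
  force=60,
)

```text
time: 21.55
tool_pos: [485.7, 158.5, 78.2]
tcp_rot: [-90.0, 0.1, 167.2]
ft_force: [-0.7, -0.6, 5.9]
finger_gap: 55.4
```

Emit:
arm_command(
  increments=[
    [0,-0.005,0,0,0,0],
    [0,-0.015,0,0,0,0],
    [0,-0.03,0,0,0,0],
    [0,-0.05,0,0,0,0],
    [0,-0.07,0,0,0,0],
    [0,-0.09,0,0,0,0],
    [0,-0.11,0,0,0,0],
    [0,-0.125,0,0,0,0],
    [0,-0.13,0,0,0,0],
    [0,-0.13,0,0,0,0],
  ],
)

```text
time: 22.8
tool_pos: [485.2, 158.4, 207.5]
tcp_rot: [-90.0, 0.0, 167.2]
ft_force: [-0.5, -0.1, -3.4]
finger_gap: 54.8
```

Run:
```python
from h import *
rel(539.9,-45.9,207,160.9)
c=r.camera_model("wrist"); im=r.snapshot("wrist"); cv2.imwrite("pics/w6.png",im[:,:,::-1])
```

```text
t 22.8 tcp [485.2 158.4 207.5] [-90.    0.  167.2] gap 54.8 F [-0.5 -0.1 -3.4]
shift m [-0.0987  0.0005  0.1871] rot [ 1.000e-04  1.095e-01 -3.000e-04]
```

View pics/w6.png

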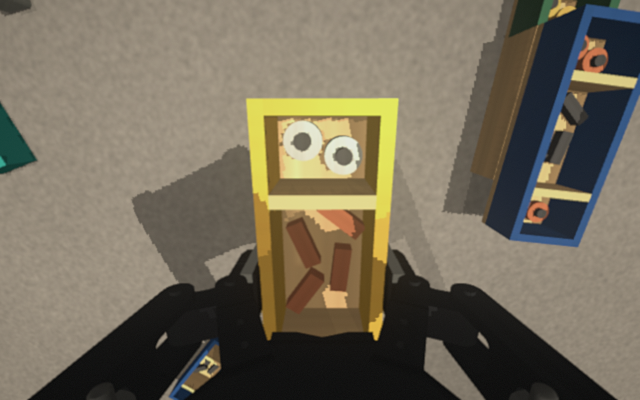

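Emit:
arm_command(
  increments=[
    [-0.004,0,0.007,0,0.01,0],
    [-0.012,0,0.023,0,0.03,0],
    [-0.025,0,0.047,0,0.05,0],
    [-0.04,0,0.075,0,0.07,0],
    [-0.055,0,0.104,0,0.09,0],
    [-0.07,0,0.133,0,0.1095,0],
    [-0.084,0,0.159,0,0.1095,0],
    [-0.094,0,0.178,0,0.1095,0],
    [-0.0987,0,0.1871,0,0.1095,0],
    [-0.0987,0,0.1871,0,0.1095,0],
  ],
)

```text
time: 24.1
tool_pos: [539.8, -46.3, 207.2]
tcp_rot: [-90.0, -0.0, 160.8]
ft_force: [-1.2, 0.2, -3.1]
finger_gap: 54.9
```

Run:
```python
from h import *
rel(539.9,-45.9,158,160.9)
```

```text
t 24.1 tcp [539.8 -46.3 207.2] [-90.   -0.  160.8] gap 54.9 F [-1.2  0.2 -3.1]
shift m [ 0.      0.0492 -0.0004] rot [ 0.0002 -0.0011  0.0004]
```

Emit:
arm_command(
  increments=[
    [0,0.004,0,0,0,0],
    [0,0.012,0,0,0,0],
    [0,0.021,0,0,0,0],
    [0,0.03,0,0,0,0],
    [0,0.037,0,0,0,0],
    [0,0.042,0,0,0,0],
    [0,0.045,0,0,0,0],
    [0,0.0465,0,0,0,0],
    [0,0.0475,0,0,0,0],
    [0,0.048,0,0,0,0],
  ],
)

```text
time: 25.35
tool_pos: [539.9, -46.0, 159.5]
tcp_rot: [-90.0, 0.0, 160.9]
ft_force: [-0.0, 0.0, -2.9]
finger_gap: 55.1
```

Run:
```python
from h import *
rel(539.9,-45.9,158,160.9)
im=r.snapshot("scene"); v=cv2.resize(im[190:310,220:380],None,fx=4,fy=4); cv2.imwrite("pics/s7.png",v[:,:,::-1])
```

```text
t 25.35 tcp [539.9 -46.  159.5] [-90.    0.  160.9] gap 55.1 F [-0.   0.  -2.9]
shift m [ 0.0001  0.0015 -0.0001] rot [ 0.     -0.0001 -0.0003]
```

View pics/s7.png

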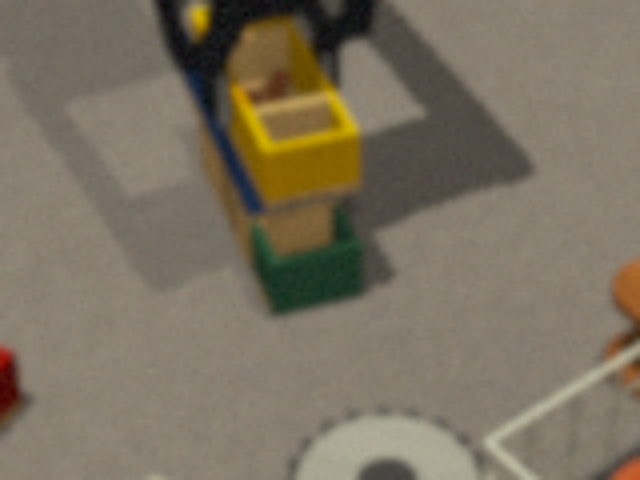

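Yellow is just above blue and lined up over the green end. I'll lower it slowly.

Emit:
arm_command(
  increments=[
    [0,0.0003,0,0,0,0],
    [0,0.0006,0,0,0,0],
    [0,0.0008,0,0,0,0],
    [0,0.001,0,0,0,0],
    [0,0.0012,0,0,0,0],
    [0,0.0014,0,0,0,0],
    [0,0.0016,0,0,0,0],
    [0,0.0018,0,0,0,0],
    [0,0.002,0,0,0,0],
    [0,0.002,0,0,0,0],
  ],
)

```text
time: 26.65
tool_pos: [539.9, -45.9, 158.2]
tcp_rot: [-90.0, 0.0, 160.9]
ft_force: [-6.0, 1.2, 7.0]
finger_gap: 55.4
```

Contact is about 10 N, so I'll ease off slightly, release and retreat.

Emit:
arm_command(
  increments=[
    [0,-0.0001,0,0,0,0],
    [0,-0.0002,0,0,0,0],
    [0,-0.0003,0,0,0,0],
    [0,-0.0003,0,0,0,0],
    [0,-0.0003,0,0,0,0],
    [0,-0.0003,0,0,0,0],
    [0,-0.0003,0,0,0,0],
    [0,-0.0003,0,0,0,0],
    [0,-0.0003,0,0,0,0],
    [0,-0.0003,0,0,0,0],
  ],
)

```text
time: 27.9
tool_pos: [539.9, -46.0, 158.2]
tcp_rot: [-90.0, 0.0, 160.9]
ft_force: [-5.2, 0.6, 6.0]
finger_gap: 55.2
```

Emit:
arm_command(
  increments=[
    [0,0,0,0,0,0],
    [0,0,0,0,0,0],
    [0,0,0,0,0,0],
    [0,0,0,0,0,0],
    [0,0,0,0,0,0],
    [0,0,0,0,0,0],
    [0,0,0,0,0,0],
    [0,0,0,0,0,0],
    [0,0,0,0,0,0],
    [0,0,0,0,0,0],
  ],
  jaw=-1,
)

```text
time: 29.15
tool_pos: [539.8, -45.9, 157.7]
tcp_rot: [-90.0, -0.0, 160.9]
ft_force: [-0.5, -0.2, -0.8]
finger_gap: 85.9
```

Emit:
arm_command(
  increments=[
    [0,-0.003,0,0,0,0],
    [0,-0.01,0,0,0,0],
    [0,-0.02,0,0,0,0],
    [0,-0.04,0,0,0,0],
    [0,-0.06,0,0,0,0],
    [0,-0.08,0,0,0,0],
    [0,-0.1,0,0,0,0],
    [0,-0.115,0,0,0,0],
    [0,-0.12,0,0,0,0],
    [0,-0.12,0,0,0,0],
  ],
)

```text
time: 30.4
tool_pos: [539.9, -45.9, 277.7]
tcp_rot: [-90.0, 0.0, 160.9]
ft_force: [0.4, 0.4, 0.1]
finger_gap: 85.3
```

Run:
```python
from h import *
c=r.camera_model("wrist"); im=r.snapshot("wrist"); v=im.copy()
L=r.trace("wrist","yellow_center")
for d in L: print(d['conf'],d['position'],d['mask'].sum()); 
d=max(L,key=lambda d:d['mask'].sum())
p,f=fit([(c,d['mask'])],[540,-46,-19],80); print(p,f)
for q in proj(c,np.vstack([box(*p,80),box(502.2,-33.1,-19.1,40)])): cv2.circle(v,tuple(int(a) for a in q),3,(255,0,255),-1)
s=r.snapshot("scene"); s=cv2.resize(s[160:310,200:400],(640,480))
cv2.imwrite("pics/w8.png",v[:,:,::-1]);cv2.imwrite("pics/s8.png",s[:,:,::-1])
print(r.sense()['ft_force'],r.sense()['time'])
```

```text
0.6 [321.0, 194.8] 11443
[539.81312183 -46.57624718 -18.87440112] 0.027815493400209834
[-0.75983753 -0.23188842 -0.57698316] 30.55
```

View pics/w8.png

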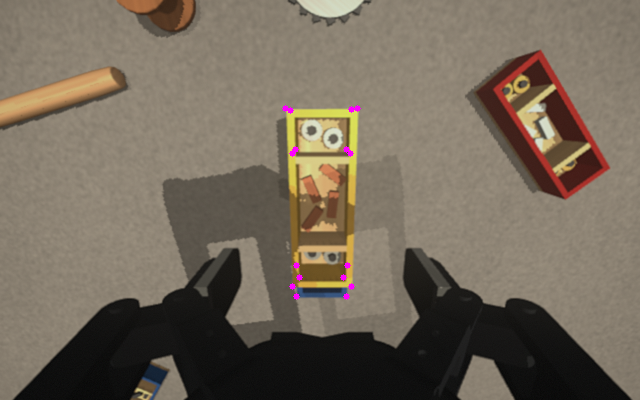

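View pics/s8.png

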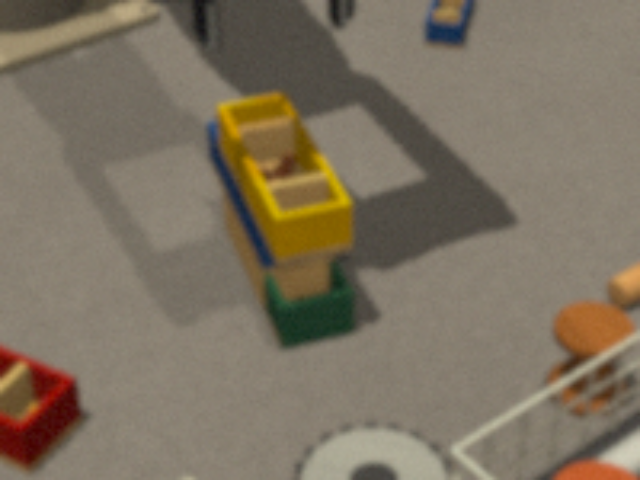

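The stepped stack is level and released: yellow at (321,195) in the wrist view, with blue showing past its lower end. The gripper is clear above it.

```bash
python3 -c "
from bench import r
r.hand_in()"
```

```text
the job is handed in; nothing more can be done
```

The stepped stack is built and handed in at about 30.6 s of the 67 s allowed; the hand-in gives no verdict. I chose the larger blue bin, not the turquoise one or the small blue one.

- **Blue bin:** after release, a camera fit put it about 40 mm from the bottom bin's centre, away from the green end. It was within about 1 mm sideways and 0.1° of in line. I did not fit it again after setting yellow on it, but its visible edges still matched that pose.
- **Yellow bin:** after release, the fit put it about 1 mm from straight above the bottom bin and about 40 mm from blue's centre.
- **Setting down:** both bins were lowered slowly to contact, at about 25 N for blue and 10 N for yellow, then eased off and released. In the final pictures both look level.
- **Clearance and red bin:** the gripper is open, about 100 mm above the stack, with no measurable wrist force. The red bin was not approached or touched.

No check failed or disagreed. The fits assumed the expected stacking heights, so height and level were judged only from contact and the pictures.

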